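Change the practice eyes on the carousel

TASK

Get the surgery-practice carousel ready for the next class: at the gap in its clear cover, press the used eye's clip until it snaps open and put that eye into the steel dish. Then set every fresh practice eye from the table upright in a nest of its own and press its clip until it snaps shut, turning the carousel by its knob from click to click (a clip that is shut over an empty nest must first be snapped open), and finish by turning it so that a free nest stands at the gap. Leave the other things on the table alone.

Things in the scene. Friction and masses are not known exactly. Their poses are not given: they have to be found in the camera images.
- station: Fixed carousel: white base, turning deck, clear flat cover. Origin on the table at the deck's axis, z up. The cover (106 to 110 mm above the table, 57 to 155 mm from the axis) has a 120 degree gap centred on the station's -x axis, which faces the robot within 0.25 rad; its middle is open for the knob. 106 mm posts stand 158 mm from the axis, two of them 64 degrees off the gap's middle.
- turret (a joint): Turn of the deck, rad, counterclockwise from above, no stops. Sprung into detents at multiples of pi/2: up to 0.12 N m takes it out of one, and past half way (pi/4) it pulls itself, when let go, into the next.
- knob_grip (a point): On the axis, where to grip the knob that turns the deck, 137 mm above the table: a black bar 40 mm long, 14 mm thick, from 118 to 146 mm above the table; grip it across its thickness. The bar's length is this point's x axis, which lies along the station's x when joint turret is 0 and turns with the deck.
- gap (a point): Fixed point in the middle of the cover's gap, on top of the deck (40 mm above the table), 70 mm from the axis. Each detent brings one nest here; only here can a nest and its clip be reached.
- nest0 (a point): Centre of a nest's floor, on top of the deck, 70 mm from the axis. Nests 0 to 3 lie 90 degrees apart, counterclockwise from above; nest0 is at the gap when joint turret is 0. A nest is four stop blocks 5 mm high round a 52 mm circle, for an eye's 48 mm foot, which then stands flat on the deck.
- clip0 (a joint): Snap clip of nest 0, outward of it: steel rocker, 18 mm wide, 40 mm long along the nest-axis line, pivot 120 mm from the carousel's axis; its leg swings over the eye's foot without pressing it. 0 = open, leg clear; 0.42 rad = shut. Over centre: pressing the outer end down takes a peak of about 6 N, past 0.21 it jumps shut and stays; pressing the inner end (next to the nest) opens it likewise.
- clip1 (a joint): Snap clip of nest 1, as all clips like clip0. When its nest is at the gap, press straight down with closed fingers: outer end 135 mm from the carousel's axis, top 99 mm above the table when open and 93 mm when shut; inner end 105 mm from the axis, top 99 mm when shut and 93 mm when open. A clip may start shut over an empty nest.
- eye1: A fresh practice eye: white plastic cup, round foot 48 mm across and 6 mm thick, body 31 mm across up to 26 mm, white dome with a dark iris up to 32 mm; about 70 g. Stands upright on the table to the robot's left. Origin at the centre of its underside, z up. Two or three are there (None if absent).
- old_eye: The used practice eye, same shape as the fresh ones; at the start it stands clipped in nest 0, at the gap. Origin at the centre of its underside.
- dish: Loose steel dish on the table to the robot's right, 150 mm (its x) by 190 mm (its y), 30 mm high, walls and floor 3 mm; origin at the centre of its underside.
- nest1 (a point): Nest 1, as nest0.
- nest2 (a point): Nest 2, as nest0.
- clip2 (a joint): Snap clip of nest 2, as clip0.
- nest3 (a point): Nest 3, as nest0.
- clip3 (a joint): Snap clip of nest 3, as clip0.
- eye2: As eye1; may be absent (None).
- eye3: As eye1; may be absent (None).
- syringe1: Bystander: small syringe; leave alone.
- syringe2: Bystander: syringe; leave alone.
- drops: Bystander: small bottle; leave alone.
- pot: Bystander: small steel pot; leave alone.
Mind the look-alikes: they are no part of the job. What is shaped like the old_eye but blue or yellow is not meant.

How it is judged (in metres and radians):
On the way, in this order (a step that is already met when the one before it is completed fails the run):
1. the used eye's clip (nest 0) is snapped open (value of joint clip0 below 0.09 rad), for 0.2 s.
2. the used eye lies in the dish (horizontal distance between old_eye and dish below 0.08 m and z of old_eye in the frame of dish between -0.005 and 0.03 m and linear speed of old_eye below 0.03 m/s and contact force between the fingers and old_eye below 0.1 N), for 0.2 s.
3. every fresh eye present stands in a nest with its clip snapped shut (((distance between eye1 and nest0 below 0.007 m and value of joint clip0 above 0.33 rad) or (distance between eye1 and nest1 below 0.007 m and value of joint clip1 above 0.33 rad) or (distance between eye1 and nest2 below 0.007 m and value of joint clip2 above 0.33 rad) or (distance between eye1 and nest3 below 0.007 m and value of joint clip3 above 0.33 rad)) and ((distance between eye2 and nest0 below 0.007 m and value of joint clip0 above 0.33 rad) or (distance between eye2 and nest1 below 0.007 m and value of joint clip1 above 0.33 rad) or (distance between eye2 and nest2 below 0.007 m and value of joint clip2 above 0.33 rad) or (distance between eye2 and nest3 below 0.007 m and value of joint clip3 above 0.33 rad)) and ((distance between eye3 and nest0 below 0.007 m and value of joint clip0 above 0.33 rad) or (distance between eye3 and nest1 below 0.007 m and value of joint clip1 above 0.33 rad) or (distance between eye3 and nest2 below 0.007 m and value of joint clip2 above 0.33 rad) or (distance between eye3 and nest3 below 0.007 m and value of joint clip3 above 0.33 rad)) and angle between each of eye1, eye2, eye3's own z axis and vertical below 0.1 rad), for 0.2 s.
At the end, for the whole second after the job is handed in: Each fresh eye upright in a nest (within 7 mm of its point), that nest's clip over 0.33 rad; used eye in the dish (within 80 mm of its centre); a nest without a fresh eye at the gap (nest point within 6 mm, fresh eyes over 50 mm away) (all of step 3 and horizontal distance between old_eye and dish below 0.08 m and z of old_eye in the frame of dish between -0.005 and 0.03 m and horizontal distance between any of nest0, nest1, nest2, nest3 and gap below 0.006 m and angle between dish's own z axis and vertical below 0.1 rad and horizontal distance between each of eye1, eye2, eye3 and gap above 0.05 m); the robot touches nothing.
It fails at once if a bystander is pushed more than 40 mm from its place (distance of any of syringe1, syringe2, drops, pot from where it was at the start of the episode above 0.04 m).
Of eye1, eye2, eye3 only 2 to 3 are there at a start; the rules pass over those that are not, and their reading is None.
At some moment in a run one of dish, eye1, eye2, eye3 may be knocked a few centimetres aside while the robot is not near it.
Once in a run the grip may slacken for a moment while it holds something.
It also fails if it takes over 210 s, if anything falls off the work surface, if the arm or the gripper's body presses on something with over 40 N, if the wrist force passes 120 N, or if a joint passes its speed limit or range.

ROBOT

A 6-joint arm with a two-finger parallel gripper is mounted at the origin on the work surface. World frame = base frame: x ahead of the robot, y to its left, z up, the work surface at z = 0. Lengths are in m, angles in degrees, forces in N, time in s.
With the tool pointing down it reaches from about 0.15 to 0.775 m from the base axis. Payload 6.1 kg.
Tool frame: the origin (TCP) lies between the finger pads; the fingertips stand 17 mm ahead of it and the grasp point (between the pads) lies 2 mm behind it (tips_ahead is the distance from the TCP to the fingertips, in m); z points along the fingers, y is the line along which they close (so a half turn about z gives the same grasp; the last joint's range is limited). The gripper opens to 85 mm and grips with 20 to 120 N. Pads are 22 mm wide; open, the fingers measure 114 mm over their backs; the gripper's body (76 mm by 85 mm) begins 54 mm behind the grasp point. The pads swing forward as they close: fully open they stand 13 mm farther back than shut.
Start: joints at [65.317, 7.208, -2.269, 80.523, 0, 90], TCP at [0.219, 0.477, 0.248] pointing down, gripper open.
Joint ranges: [-155.77, 155.77], [-54.66, 111.73], [-72.52, 77.12], [-102.08, 115.82], [-83.92, 84.16], [-180, 180]. Speed limits (degrees/s): [136.94, 136.94, 172.46, 180, 180, 180].

INTERFACE

Orientations are given as a 3x3 rotation matrix whose columns are the frame's x, y, z axes.
In Python, from cell import observe, get_image, sign_off, tips_ahead gives the robot as it stands.
- The arm moves only by the shell command python3 -m crank 'ROWS'. ROWS is JSON, a list of rows, each a list of 3 entries, a list of its own where there are three numbers: the shift along the tool's x, y, z in mm, then the turn, a rotation vector about the tool's x, y, z in degrees, then the closure in counts, from 0 (fully open) to 255 (shut). A call has 1 to 5 rows; each row shifts and turns the commanded pose from where the row before left it, along the tool's axes as they then stand; what a row does not reach is not made up. A row lasts 1/12 s, in which the tool goes at most 41.7 mm and 7.16 degrees, less where a joint would pass 70% of its speed; a pose out of reach is approached as far as the arm can. A call is refused whole if a number of a shift passes 41.7 or a number of a turn 7.16, either way. A call with a gripper value outside its range is refused whole. The fingers move at their own pace and stop on an object; the grip force is fixed at half the most. Time passes only in rows, so rows that do not move let the fingers close. It gives the time, the measured TCP pose, the force, the opening and the grip force at its end, in the units of the state.
- observe(): the state, without advancing time (a new reading comes with each control period).
- get_image(name): name is "scene" or "top"; returns a dict with "img" (480x640x3 uint8, red, green, blue), "range_z" (480x640 float32, m along the optical axis (not along the pixel's ray), 0 where there is no reading), "intrinsics" (3x3 intrinsics, pixels), "camera_from_world" (4x4, takes a point from world to camera coordinates). Camera axes: x right, y up, looking along -z (the intrinsics and any distortion apply to the point x, -y, -z); pixel columns grow to the right and rows downward; lengths in m; the calibration is good to about 2 mm. A picture is of the moment at which its call begins.
- sign_off(): hands the job in; it is judged then, once.
The state is a dict: "t": time; "qpos": joint angles; "qvel": joint speeds; "joint_efforts": joint torques, N m; "tool_pos": TCP position; "ee_rot": TCP orientation; "ft_force": force on the tool from outside, world axes, zero at the start; "torque": the same for the moment, N m; "gripper_width": opening from 0.0 (shut) to 1.0 (fully open); "gripper_force": force on a finger pad.
Only numpy, scipy, OpenCV 4.12 (cv2) and the standard library are available. Lean on these libraries where they do the work, as an engineer would, in place of code of your own. Each camera call takes 0.05 s, during which the arm holds its last target. There are 200 camera calls.

## Working session

There is one attempt and no reset: what is moved stays moved. The work goes in short steps, Python scripts to look and compute and a shell command to move; the robot and the scene stay as the last step left them, time stands still between calls to the robot, and variables do not carry over. Pictures are saved under pics/ and viewed, at most 14 in all, crops included, and the job is handed in when it is done.

```bash
ls; mkdir -p pics
cat > h.py <<'E'
import numpy as np, cv2
from cell import observe, get_image, sign_off, tips_ahead
def cam(n):
    d=get_image(n); np.savez('/tmp/%s.npz'%n,**d); return d
def load(n): return dict(np.load('/tmp/%s.npz'%n))
def world(d,u,v,z=None):
    K=d["intrinsics"];T=np.linalg.inv(d["camera_from_world"])
    r=np.array([(u-K[0,2])/K[0,0],-(v-K[1,2])/K[1,1],-1.])
    if z is None: return (T@np.append(r*d["range_z"][int(v),int(u)],1))[:3]
    R=T[:3,:3]@r; o=T[:3,3]; return o+R*(z-o[2])/R[2]
def cloud(d):
    K=d["intrinsics"];T=np.linalg.inv(d["camera_from_world"]);z=d["range_z"]
    v,u=np.mgrid[0:480,0:640]
    p=np.stack([(u-K[0,2])/K[0,0]*z,-(v-K[1,2])/K[1,1]*z,-z],-1)
    w=p@T[:3,:3].T+T[:3,3]; w[z==0]=np.nan; return w
E
python3 - <<'E'
from h import *
s=observe(); print({k:np.round(v,3).tolist() for k,v in s.items()}); print(tips_ahead)
for n in("scene","top"):
    d=cam(n); cv2.imwrite(f'pics/{n}0.png',d["img"][:,:,::-1]); print(n,np.round(np.linalg.inv(d["camera_from_world"]),3).tolist(),d["intrinsics"].tolist())
E
```

```text
pics
{'t': 0.0, 'qpos': [65.316, 7.242, -2.326, 80.523, -0.001, 90.002], 'qvel': [-0.059, -0.048, 0.096, 0.039, 0.013, -0.047], 'joint_efforts': [0.0, -43.592, 35.292, 0.017, 0.0, -0.0], 'tool_pos': [0.219, 0.477, 0.248], 'ee_rot': [[-0.909, 0.418, -0.001], [0.418, 0.909, -0.001], [-0.0, -0.002, -1.0]], 'ft_force': [0.206, -0.209, 0.102], 'torque': [0.037, 0.006, -0.023], 'gripper_force': 0.0, 'gripper_width': 1.004}
0.017
scene [[-0.268, -0.744, 0.612, 1.282], [0.963, -0.21, 0.166, 0.243], [0.005, 0.634, 0.773, 1.104], [0.0, 0.0, 0.0, 1.0]] [[585.0668029317325, 0.0, 317.611321423521], [0.0, 585.0668029317325, 228.3895614267152], [0.0, 0.0, 1.0]]
top [[-0.013, 0.998, -0.057, 0.416], [-1.0, -0.014, -0.014, 0.033], [-0.015, 0.057, 0.998, 1.543], [0.0, 0.0, 0.0, 1.0]] [[622.42636445388, 0.0, 319.82598358055407], [0.0, 622.42636445388, 237.37399206863896], [0.0, 0.0, 1.0]]
```

View pics/scene0.png

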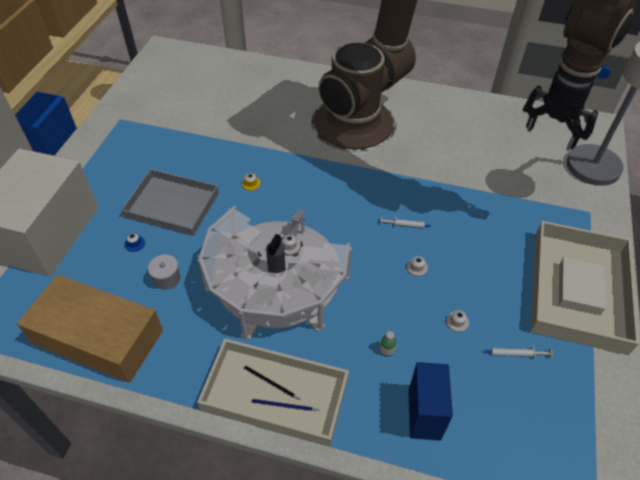

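View pics/top0.png

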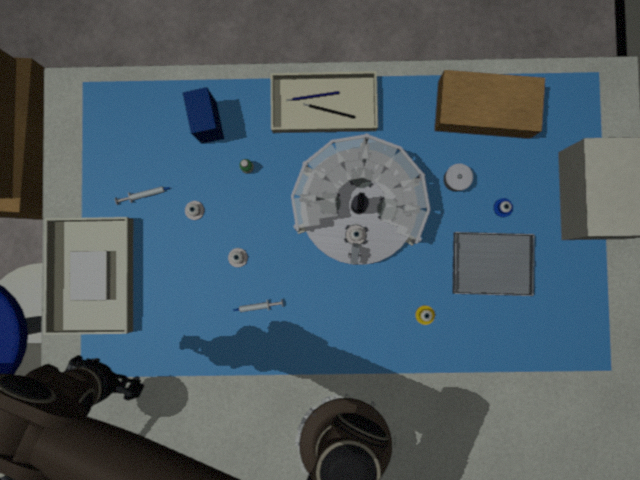

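Top view: fresh eyes at about (194,210) and (237,257), used eye at (356,234), knob at (360,203), and dish centre at (494,264). The syringes, drops, pot and the blue and yellow eyes are clear of these.

Run:
```python
from h import *
d=load("top"); s=load("scene")
a=cv2.resize(d["img"][125:275,280:440],(640,600),interpolation=cv2.INTER_CUBIC)
b=cv2.resize(s["img"][195:345,190:360],(680,600),interpolation=cv2.INTER_CUBIC)
cv2.imwrite('pics/topc.png',a[:,:,::-1]);cv2.imwrite('pics/scc.png',b[:,:,::-1])
c=cloud(d)
for n,(u,v) in dict(e1=(194,210),e2=(237,257),old=(356,234),knob=(360,203),deck=(360,255)).items():print(n,c[v,u].round(4), world(d,u,v,.03).round(4))
for u,v in [(453,233),(535,233),(535,296),(453,296)]: print(world(d,u,v,.03).round(3))
# dense stats
for n,(u,v) in dict(e1=(194,210),e2=(237,257),old=(356,234)).items():
    p=c[v-14:v+15,u-14:u+15].reshape(-1,3); off=.04 if n=='old' else 0
    m=(p[:,2]>.02+off)&(p[:,2]<off+.04); q=p[m]; print(n,m.sum(),q.mean(0).round(4),q.min(0).round(3),q.max(0).round(3))
p=c[180:230,330:390].reshape(-1,3); m=(p[:,2]>.135)&(p[:,2]<.16);q=p[m];print('knob',m.sum(),q.mean(0).round(4),q.min(0).round(3),q.max(0).round(3))
if m.sum()>5: print(np.linalg.svd(q[:,:2]-q[:,:2].mean(0))[2])
```

```text
e1 [0.5736 0.3613 0.0316] [0.5738 0.3617 0.03  ]
e2 [0.4572 0.2561 0.0342] [0.4573 0.2568 0.03  ]
old [ 0.5068 -0.0318  0.0739] [ 0.5095 -0.0337  0.03  ]
knob [ 0.572  -0.0387  0.147 ] [ 0.5851 -0.0447  0.03  ]
deck [ 0.4565 -0.0395  0.0918] [ 0.4582 -0.0426  0.03  ]
[ 0.509 -0.269  0.03 ]
[ 0.506 -0.467  0.03 ]
[ 0.354 -0.462  0.03 ]
[ 0.356 -0.265  0.03 ]
e1 126 [0.5754 0.3666 0.029 ] [0.562 0.352 0.02 ] [0.591 0.382 0.038]
e2 129 [0.457  0.2592 0.0293] [0.443 0.244 0.02 ] [0.472 0.275 0.04 ]
old 147 [ 0.504  -0.0304  0.0691] [ 0.479 -0.044  0.06 ] [ 0.522 -0.016  0.08 ]
knob 110 [ 0.5764 -0.0394  0.146 ] [ 0.557 -0.048  0.137] [ 0.598 -0.032  0.152]
[[-0.99288374  0.11908773]
 [-0.11908773 -0.99288374]]
```

View pics/topc.png

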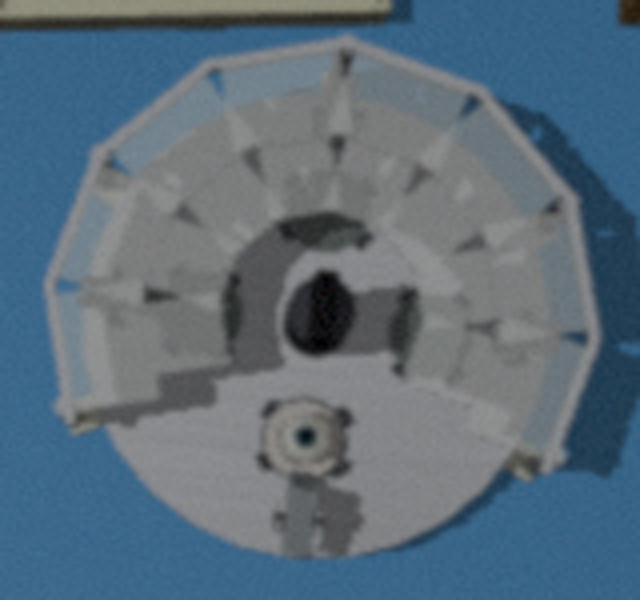

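View pics/scc.png

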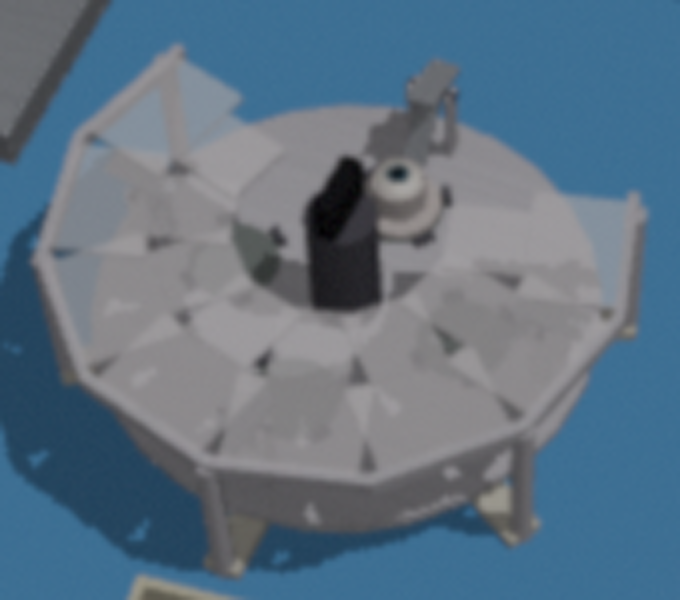

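The crops show a 10-vertex cover rim with the gap toward the robot, the used eye's iris at topc (305,436), and its clip outward of it. The knob bar lies roughly along station x. I can see only two fresh eyes.

```bash
cat > plan.py <<'E'
from h import *
import json
S=json.load(open('st.json')) if __import__('os').path.exists('st.json') else None
def st(p):  # world -> station xy (m)
    a=S['yaw'];R=np.array([[np.cos(a),np.sin(a)],[-np.sin(a),np.cos(a)]]); return R@(np.array(p)[:2]-S['o'])
def now(): 
    s=observe();p=st(s['tool_pos']);R=s['ee_rot'];y=np.degrees(np.arctan2(R[1][1],R[0][1])-S['yaw'])
    print('t',round(s['t'],1),'st mm',(p*1000).round(1),'z',round(s['tool_pos'][2]*1000,1),'yang-90',round(y-90,1),'w',round(s['gripper_width'],3),'F',np.round(s['ft_force'],1),'gf',round(s['gripper_force'],1))
    return p,s
E
python3 - <<'E'
from h import *
from scipy.optimize import least_squares
import json
d=load("top");s=load("scene")
px=[(70,408),(50,288),(97,153),(210,65),(345,40),(482,97),(573,200),(597,338),(552,458)]
P=np.array([world(d,280+u/4,125+v/4,.108)[:2] for u,v in px])
f=least_squares(lambda q:np.hypot(*(P-q[:2]).T)-q[2],[.577,-.039,.158]);print(f.x,f.fun.round(4))
c=f.x[:2]
# vertex angles: 64..-64 (through +x), spaced 29deg ; gap dir = -x
a=np.unwrap(np.arctan2(*(P-c).T[::-1]));print(np.degrees(a).round(1))
mid=np.degrees(a).mean();print('yaw',mid)
# iris by both cams
print('old top',world(d,280+305/4,125+436/4,.072)[:2],'scene',world(s,190+398/4,195+174/4,.072)[:2])
yaw=np.radians(mid)
print('knob from scene bar ends', world(s,190+348/4,195+162/4,.146)[:2], world(s,190+322/4,195+205/4,.146)[:2])
json.dump(dict(o=list(c),yaw=yaw),open('st.json','w'))
import importlib,plan
print('old st',plan.st(world(d,280+305/4,125+436/4,.072)))
for n,(u,v) in dict(e1=(194,210),e2=(237,257)).items():print(n,plan.st(world(d,u,v,.032)))
plan.now()
E
```

```text
[ 0.57759376 -0.04200229  0.15790584] [-0.0013  0.0003  0.0017 -0.0005  0.0006 -0.0026  0.0009  0.0014 -0.0005]
[ 110.5   84.5   54.1   23.6   -5.7  -37.6  -67.1  -96.7 -123.8]
yaw -6.467809507131422
old top [ 0.50687351 -0.03248396] scene [ 0.51101913 -0.03149282]
knob from scene bar ends [ 0.56576192 -0.03939442] [ 0.59644177 -0.04349166]
old st [-0.07134233  0.00149146]
e1 [-0.04941235  0.40022577]
e2 [-0.15317808  0.28301395]
t 0.1 st mm [-414.6  475. ] z 247.6 yang-90 -18.2 w 1.001 F [ 0.2 -0.   0.3] gf 0.0
```

Run:
```python
from h import *
import json
d=load("top");s=load("scene")
def crop(i,u,v): return cv2.resize(i[v-20:v+20,u-20:u+20],(400,300)[:1]*2 and (300,300),interpolation=cv2.INTER_CUBIC)
I=np.vstack([np.hstack([crop(d["img"],194,210),crop(d["img"],237,257)]),np.hstack([crop(s["img"],418,264),crop(s["img"],458,320)])])
cv2.imwrite('pics/eyes.png',I[:,:,::-1])
```

```text
(no output)
```

View pics/eyes.png

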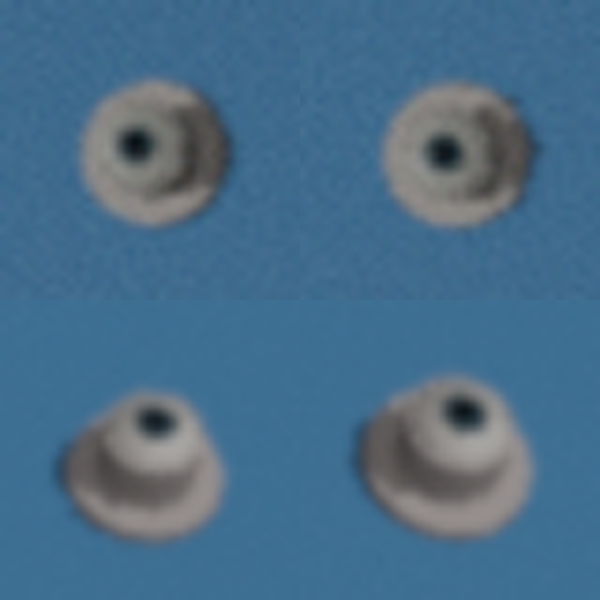

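Iris positions in the crop: top e1 (136,145) and e2 (444,153), scene e1 (154,421) and e2 (464,412). Next I triangulate these and refine the station frame.

Run:
```python
from h import *
import json
json.dump(dict(o=[.5777,-.0412],yaw=float(np.radians(-6.9))),open('st.json','w'))
import plan
d=load("top");s=load("scene")
for n,a,f,b in [('e1',(191.7,208.9),(193.8,210),(418.1,259.7)),('e2',(235.8,257.),(237.2,257.2),(459.4,314.5))]:
    for q in (world(d,*a,.032),world(d,*f,.005),world(s,*b,.032)): print(n,q.round(4),(plan.st(q)*1000).round(1))
d=(np.array([.508,-.0326]));print(plan.st(d))
print('dish',plan.st([.431,-.366])*1000)
p,_=plan.now()
```

```text
e1 [0.5764 0.3669 0.032 ] [-50.4 405. ]
e1 [0.5764 0.3676 0.005 ] [-50.4 405.7]
e1 [0.4604 0.2572 0.032 ] [-152.3  282.2]
e2 [0.4573 0.2594 0.032 ] [-155.6  283.9]
e2 [0.4575 0.26   0.005 ] [-155.5  284.5]
e2 [0.5794 0.3649 0.032 ] [-47.1 403.3]
[-0.07022836  0.00016418]
dish [-106.61705681 -340.07165892]
t 0.1 st mm [-418.2  471.1] z 247.6 yang-90 -17.8 w 1.001 F [ 0.2 -0.   0.3] gf 0.0
```

```bash
python3 -m crank '[[[0,0,0],[0,0,-6],255],[[0,0,0],[0,0,-6],255],[[0,0,0],[0,0,-5.8],255]]'
for i in 1; do python3 -m crank '[[[-21,-31,0],[0,0,0],255],[[-21,-31,0],[0,0,0],255],[[-21,-31,0],[0,0,0],255],[[-21,-31,0],[0,0,0],255],[[-21,-31,0],[0,0,0],255]]'; python3 -m crank '[[[-21,-31,0],[0,0,0],255],[[-21,-31,0],[0,0,0],255],[[-21,-31,0],[0,0,0],255],[[-21,-31,0],[0,0,0],255],[[-21,-31,0],[0,0,0],255]]'; python3 -m crank '[[[-21,-31,0],[0,0,0],255],[[-21,-31,0],[0,0,0],255],[[-21,-31,0],[0,0,0],255],[[-21,-31,0],[0,0,0],255],[[-19,-31,0],[0,0,0],255]]';done
python3 -c "
import plan;plan.now()"
```

```text
t: 0.35
tool_pos: [0.2191, 0.4768, 0.2478]
ee_rot: [[-0.993, 0.115, -0.0], [0.115, 0.993, -0.001], [0.0, -0.001, -1.0]]
ft_force: [0.9, 0.9, 0.1]
gripper_width: 0.607
gripper_force: 0.0
t: 0.77
tool_pos: [0.305, 0.3089, 0.2479]
ee_rot: [[-0.993, 0.119, -0.0], [0.119, 0.993, -0.001], [0.0, -0.001, -1.0]]
ft_force: [0.6, 0.6, 0.3]
gripper_width: 0.003
gripper_force: 0.0
t: 1.18
tool_pos: [0.3908, 0.1422, 0.2482]
ee_rot: [[-0.993, 0.12, -0.0], [0.12, 0.993, -0.0], [0.0, -0.0, -1.0]]
ft_force: [0.7, 0.5, -0.1]
gripper_width: -0.002
gripper_force: 0.0
t: 1.6
tool_pos: [0.4747, -0.0241, 0.248]
ee_rot: [[-0.993, 0.12, -0.0], [0.12, 0.993, 0.0], [0.0, 0.0, -1.0]]
ft_force: [1.0, -0.4, -0.3]
gripper_width: -0.002
gripper_force: 0.0
t 1.6 st mm [-104.3    4.6] z 248.0 yang-90 -0.0 w -0.002 F [ 1.  -0.4 -0.3] gf 0.0
```

```bash
python3 -m crank '[[[0,-5,0],[0,0,0],255],[[0,0,0],[0,0,0],255]]' >/dev/null
python3 -c "
import plan;plan.now()"
python3 -m crank '[[[0,0,30],[0,0,0],255],[[0,0,30],[0,0,0],255],[[0,0,30],[0,0,0],255],[[0,0,33],[0,0,0],255],[[0,0,0],[0,0,0],255]]'>/dev/null
python3 -c "
import plan;plan.now()"
python3 -m crank '[[[0,0,3],[0,0,0],255],[[0,0,3],[0,0,0],255],[[0,0,3],[0,0,0],255],[[0,0,3],[0,0,0],255],[[0,0,0],[0,0,0],255]]'
python3 -c "
import plan;plan.now()"
```

```text
t 1.8 st mm [-104.7   -0.4] z 247.5 yang-90 -0.2 w -0.001 F [-0.  -0.4 -0. ] gf 0.0
t 2.2 st mm [-109.6    2.4] z 119.5 yang-90 0.1 w -0.0 F [-1.6  0.7 -0.6] gf 0.0
t: 2.6
tool_pos: [0.4756, -0.0271, 0.1151]
ee_rot: [[-0.993, 0.12, 0.005], [0.12, 0.993, -0.0], [-0.005, 0.0, -1.0]]
ft_force: [2.8, -0.1, 4.8]
gripper_width: -0.001
gripper_force: 2.8
t 2.6 st mm [-103.     1.7] z 115.1 yang-90 0.0 w -0.001 F [ 2.8 -0.1  4.8] gf 2.8
```

```bash
python3 -m crank '[[[0,0,2],[0,0,0],255],[[0,0,2],[0,0,0],255],[[0,0,1],[0,0,0],255],[[0,0,0],[0,0,0],255]]'>/dev/null
python3 -c "
import plan;plan.now()"
python3 -m crank '[[[0,0,1],[0,0,0],255],[[0,0,1],[0,0,0],255],[[0,0,0],[0,0,0],255],[[0,0,0],[0,0,0],255]]'>/dev/null
python3 -c "
import plan;plan.now()"
```

```text
t 2.9 st mm [-102.5    1.6] z 110.9 yang-90 0.0 w -0.005 F [ 3.7 -0.3  9.1] gf 4.7
t 3.3 st mm [-102.4    1.7] z 110.5 yang-90 0.0 w -0.002 F [-1.8  0.9 21.9] gf 10.5
```

```bash
python3 -m crank '[[[0,0,-30],[0,0,0],255],[[0,0,-35],[0,0,0],75],[[0,0,-35],[0,0,0],75],[[-32,-1,0],[0,0,0],75],[[0,0,0],[0,0,0],75]]'>/dev/null
python3 - <<'E'
import plan;from h import *
p,s=plan.now()
d=cam("scene");t=cam("top")
a=cv2.resize(d["img"][195:300,240:360],(400,350),interpolation=cv2.INTER_CUBIC)
b=cv2.resize(t["img"][190:295,310:430],(400,350),interpolation=cv2.INTER_CUBIC)
cv2.imwrite('pics/clip0.png',np.hstack([a,b])[:,:,::-1])
E
```

```text
t 3.7 st mm [-68.5   0.5] z 208.7 yang-90 0.0 w 0.559 F [-0.2  0.4 -1.5] gf 0.0
```

View pics/clip0.png

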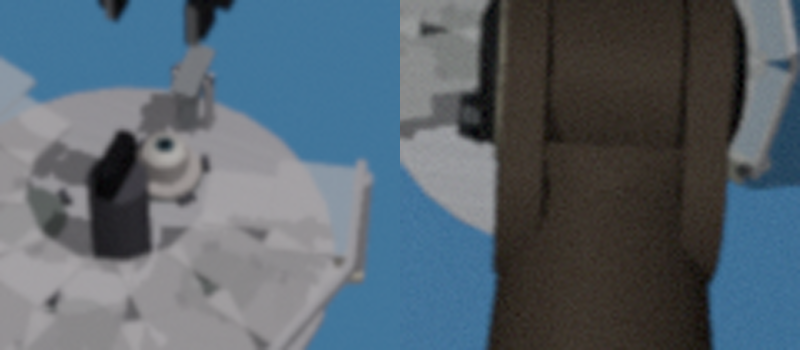

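The clip now slopes inward and its leg is clear of the foot, so it is open. Next I grip the eye.

```bash
python3 -m crank '[[[0,0,35],[0,0,0],75],[[0,0,35],[0,0,0],75],[[0,0,35],[0,0,0],75],[[1,0,25],[0,0,0],75],[[0,0,14],[0,0,0],75]]'>/dev/null
python3 -m crank '[[[0,0,0],[0,0,0],75]]'>/dev/null
python3 -c "
import plan;plan.now()"
python3 -m crank '[[[0,0,0],[0,0,0],255],[[0,0,0],[0,0,0],255],[[0,0,0],[0,0,0],255],[[0,0,0],[0,0,0],255],[[0,0,0],[0,0,0],255]]'>/dev/null
python3 -c "
import plan;plan.now()"
```

```text
t 4.3 st mm [-78.1   0.3] z 58.3 yang-90 0.0 w 0.709 F [ 0.  -0.2  1.2] gf 0.0
t 4.7 st mm [-73.    0.6] z 64.0 yang-90 0.0 w 0.34 F [-1.5 -0.1  6.6] gf 59.4
```

```bash
python3 -m crank '[[[0,0,-10],[0,0,0],255],[[0,0,-20],[0,0,0],255],[[0,0,-35],[0,0,0],255],[[0,0,-35],[0,0,0],255],[[0,0,-25],[0,0,0],255]]'>/dev/null
python3 -m crank '[[[2,-20,0],[0,0,0],255],[[4,-35,0],[0,0,0],255],[[4,-35,0],[0,0,0],255],[[4,-35,0],[0,0,0],255],[[4,-35,0],[0,0,0],255]]'>/dev/null
python3 -m crank '[[[4,-35,0],[0,0,0],255],[[4,-35,0],[0,0,0],255],[[4,-35,0],[0,0,0],255],[[4,-35,0],[0,0,0],255],[[2,-40,0],[0,0,0],255]]'>/dev/null
python3 -m crank '[[[0,0,0],[0,0,0],255],[[0,0,0],[0,0,0],255]]'>/dev/null
python3 - <<'E'
import plan;from h import *
p,s=plan.now()
t=cam("top");d=cam("scene");cv2.imwrite('pics/dish.png',np.hstack([cv2.resize(d["img"][130:300,80:280],(400,340)),cv2.resize(t["img"][190:360,400:600],(400,340))])[:,:,::-1])
E
```

```text
t 6.1 st mm [-110.3 -341.4] z 187.6 yang-90 -0.2 w 0.339 F [ 0.   0.3 -0. ] gf 59.5
```

View pics/dish.png

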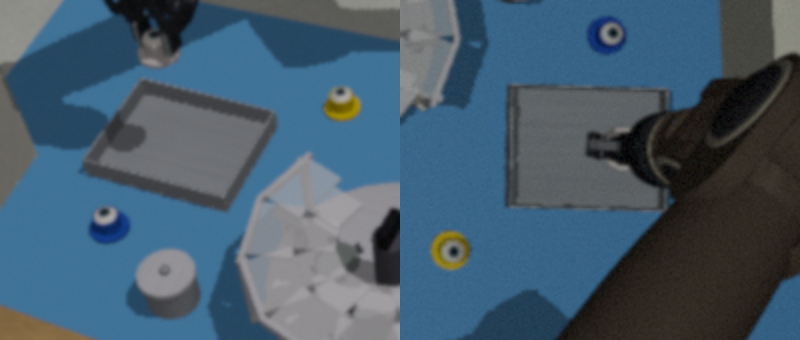

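The dish hasn't moved and the eye is held above it. I lower and release it.

```bash
python3 -m crank '[[[0,0,35],[0,0,0],255],[[0,0,35],[0,0,0],255],[[0,0,35],[0,0,0],255],[[0,0,25],[0,0,0],255],[[0,0,15],[0,0,0],255]]'>/dev/null
python3 -m crank '[[[0,0,8],[0,0,0],255],[[0,0,3],[0,0,0],255],[[0,0,0],[0,0,0],255],[[0,0,0],[0,0,0],100],[[0,0,0],[0,0,0],100]]'
python3 -m crank '[[[0,0,0],[0,0,0],100],[[0,0,-20],[0,0,0],75],[[0,0,-35],[0,0,0],75],[[0,0,-35],[0,0,0],75],[[0,0,-35],[0,0,0],75]]'>/dev/null
python3 -m crank '[[[0,0,-30],[0,0,0],75],[[0,0,0],[0,0,0],75]]'>/dev/null
python3 - <<'E'
import plan;from h import *
p,s=plan.now()
d=cam("scene");w=cloud(d)[130:240,110:230];m=(w[...,2]>.029)&(w[...,2]<.05);m&=(abs(w[...,0]-.431)<.06)&(abs(w[...,1]+.366)<.08)
print(m.sum(),w[m].mean(0),w[m].max(0))
# fresh eyes again: white blobs near old positions
for x,y in((.578,.366),(.4585,.2585)):
    w=cloud(d);m=(w[...,2]>.015)&(w[...,2]<.04)&(np.hypot(w[...,0]-x,w[...,1]-y)<.06);print(m.sum(),w[m].mean(0))
E
```

```text
t: 7.05
tool_pos: [0.4288, -0.3656, 0.033]
ee_rot: [[-0.993, 0.119, 0.002], [0.119, 0.993, -0.002], [-0.002, -0.002, -1.0]]
ft_force: [-0.2, 0.2, 0.9]
gripper_width: 0.598
gripper_force: 0.0
t 7.6 st mm [-107.5 -341.2] z 194.2 yang-90 0.0 w 0.704 F [ 0.8 -0.6 -0. ] gf 0.0
70 [ 0.4354609  -0.36410101  0.03254424] [ 0.44753128 -0.35217306  0.03769645]
177 [0.58336167 0.36430452 0.02619939]
147 [0.46481974 0.2576713  0.0259768 ]
```

```bash
for k in 1; do
python3 -m crank '[[[2,20,0],[0,0,0],75],[[3,39,0],[0,0,0],75],[[3,39,0],[0,0,0],75],[[3,39,0],[0,0,0],75],[[3,39,0],[0,0,0],75]]'
python3 -m crank '[[[3,39,0],[0,0,0],75],[[3,39,0],[0,0,0],75],[[3,39,0],[0,0,0],75],[[3,39,0],[0,0,0],75],[[3,39,0],[0,0,0],75]]'
python3 -m crank '[[[3,39,0],[0,0,0],75],[[3,39,0],[0,0,0],75],[[3,39,0],[0,0,0],75],[[3,39,0],[0,0,0],75],[[3,39,0],[0,0,0],75]]'
python3 -m crank '[[[3,39,0],[0,0,0],75],[[0,18,0],[0,0,0],75],[[0,0,0],[0,0,0],75],[[0,0,0],[0,0,0],75]]';done >/dev/null
python3 - <<'E'
import plan;from h import *
p,s=plan.now();print(np.round(s['qpos'],1))
t=cam("top");d=cam("scene")
for x,y in((.578,.366),(.4585,.2585)):
  for c in(t,d):
    w=cloud(c);m=(w[...,2]>.015)&(w[...,2]<.04)&(np.hypot(w[...,0]-x,w[...,1]-y)<.06);print(m.sum(),w[m].mean(0))
E
```

```text
t 9.3 st mm [-157.7  284. ] z 185.1 yang-90 0.1 w 0.704 F [ 0.5 -0.2 -0.4] gf 0.0
[29.7  7.6 -9.7 72.8 -0.  36.5]
60 [0.5804793  0.36093548 0.02787016]
176 [0.58300073 0.3641636  0.02610127]
2 [0.46982395 0.24987029 0.01788457]
146 [0.46473895 0.25767747 0.02624897]
```

```bash
for k in 1; do
python3 -m crank '[[[0,0,0],[0,0,7],75],[[0,0,0],[0,0,7],75],[[0,0,0],[0,0,7],75],[[0,0,0],[0,0,7],75],[[0,0,0],[0,0,7],75]]'
python3 -m crank '[[[0,0,0],[0,0,7],75],[[0,0,0],[0,0,7],75],[[0,0,0],[0,0,7],75],[[0,0,0],[0,0,7],75],[[0,0,0],[0,0,7],75]]'
python3 -m crank '[[[0,0,0],[0,0,7],75],[[0,0,0],[0,0,7],75],[[-1,3,0],[0,0,6],75],[[0,0,35],[0,0,0],75],[[0,0,35],[0,0,0],75]]'
python3 -m crank '[[[0,0,35],[0,0,0],75],[[0,0,25],[0,0,0],75],[[0,0,0],[0,0,0],75],[[0,0,0],[0,0,0],75]]';done >/dev/null
python3 -c "
import plan;plan.now()"
```

```text
t 10.9 st mm [-154.6  281. ] z 55.7 yang-90 -90.1 w 0.705 F [1.1 0.6 1.2] gf 0.0
```

```bash
for k in 1; do
python3 -m crank '[[[1,0,15],[0,0,0],75],[[0,0,10],[0,0,0],75],[[0,0,6],[0,0,0],75],[[0,0,0],[0,0,0],75],[[0,0,0],[0,0,0],180]]'
python3 -m crank '[[[0,0,0],[0,0,0],255],[[0,0,0],[0,0,0],255],[[0,0,0],[0,0,0],255]]';done >/dev/null
python3 -c "
import plan;plan.now()"
for k in 1; do
python3 -m crank '[[[0,0,0],[0,0,0],75],[[0,0,0],[0,0,0],75],[[0,0,0],[0,0,0],75],[[0,0,0],[0,0,-7],75],[[0,0,0],[0,0,-7],75]]'
python3 -m crank '[[[0,0,0],[0,0,-7],75],[[0,0,0],[0,0,-7],75],[[0,0,0],[0,0,-7],75],[[0,0,0],[0,0,-7],75],[[0,0,0],[0,0,-7],75]]'
python3 -m crank '[[[0,0,0],[0,0,-7],75],[[0,0,0],[0,0,-7],75],[[0,0,0],[0,0,-7],75],[[0,0,0],[0,0,-7],75],[[0,0,0],[0,0,-7],75]]'
python3 -m crank '[[[0,0,0],[0,0,-6],75],[[0,0,0],[0,0,0],75],[[0,0,0],[0,0,0],255],[[0,0,0],[0,0,0],255],[[0,0,0],[0,0,0],255]]';done >/dev/null
python3 -m crank '[[[0,0,0],[0,0,0],255]]'>/dev/null
python3 -c "
import plan;plan.now()"
```

```text
t 11.6 st mm [-153.4  284.2] z 26.5 yang-90 -90.0 w 0.335 F [-1.  -2.   5.8] gf 59.3
t 13.4 st mm [-153.9  283.9] z 25.6 yang-90 -0.1 w 0.339 F [-0.3  0.8  1.6] gf 59.2
```

```bash
for k in 1; do
python3 -m crank '[[[0,0,-20],[0,0,0],255],[[0,0,-35],[0,0,0],255],[[0,0,-35],[0,0,0],255],[[0,0,-35],[0,0,0],255],[[0,0,-35],[0,0,0],255]]'
python3 -m crank '[[[-5,-17,0],[0,0,0],255],[[-10,-35,0],[0,0,0],255],[[-10,-35,0],[0,0,0],255],[[-10,-35,0],[0,0,0],255],[[-11,-35,0],[0,0,0],255]]'
python3 -m crank '[[[-11,-35,0],[0,0,0],255],[[-11,-35,0],[0,0,0],255],[[-11,-35,0],[0,0,0],255],[[-5,-21,0],[0,0,0],255],[[0,0,0],[0,0,0],255]]'
python3 -m crank '[[[0,0,35],[0,0,0],255],[[0,0,30],[0,0,0],255],[[0,0,20],[0,0,0],255],[[0,0,0],[0,0,0],255],[[0,0,0],[0,0,0],255]]';done >/dev/null
python3 -c "
import plan;plan.now()"
python3 -m crank '[[[0,0,0],[0,0,0],255],[[0,0,0],[0,0,0],255],[[0,0,0],[0,0,0],255]]'>/dev/null
python3 -c "
import plan;plan.now()"
```

```text
t 15.0 st mm [-70.9   1.1] z 99.6 yang-90 0.0 w 0.336 F [ 0.5  0.  -0.4] gf 59.4
t 15.3 st mm [-68.9   1.1] z 102.0 yang-90 0.0 w 0.341 F [ 0.3 -0.6 -0.4] gf 59.4
```

```bash
for k in 1; do
python3 -m crank '[[[1,-0.5,10],[0,0,0],255],[[0,0,10],[0,0,0],255],[[0,0,5],[0,0,0],255],[[0,0,0],[0,0,0],255],[[0,0,0],[0,0,0],255]]';done >/dev/null
python3 -c "
import plan;plan.now()"
python3 -m crank '[[[0,0,3],[0,0,0],255],[[0,0,3],[0,0,0],255],[[0,0,0],[0,0,0],255],[[0,0,0],[0,0,0],255]]'>/dev/null
python3 -c "
import plan;plan.now()"
python3 -m crank '[[[0,0,2],[0,0,0],255],[[0,0,2],[0,0,0],255],[[0,0,0],[0,0,0],255],[[0,0,0],[0,0,0],255]]'>/dev/null
python3 -c "
import plan;plan.now()"
```

```text
t 15.7 st mm [-71.5   0.3] z 74.5 yang-90 0.0 w 0.341 F [-0.3 -0.4 -0.9] gf 59.4
t 16.0 st mm [-71.    0.3] z 69.2 yang-90 0.0 w 0.339 F [ 0.6 -0.3 -0.2] gf 59.4
t 16.4 st mm [-70.7   0.3] z 65.5 yang-90 0.0 w 0.334 F [ 0.3 -0.   2. ] gf 59.7
```

Seated: the foot is at 39.9 mm with light contact. I release it and press the outer end of the clip.

```bash
for k in 1; do
python3 -m crank '[[[0,0,0],[0,0,0],100],[[0,0,0],[0,0,0],75],[[0,0,0],[0,0,0],75],[[0,0,-15],[0,0,0],75],[[0,0,-35],[0,0,0],75]]'
python3 -m crank '[[[0,0,-30],[0,0,0],255],[[20,0,0],[0,0,0],255],[[30,0,0],[0,0,0],255],[[15,0,0],[0,0,0],255],[[0,0,0],[0,0,0],255]]'
python3 -m crank '[[[0,0,10],[0,0,0],255],[[0,0,10],[0,0,0],255],[[0,0,5],[0,0,0],255],[[0,0,0],[0,0,0],255],[[0,0,0],[0,0,0],255]]';done >/dev/null
python3 -c "
import plan;plan.now()"
python3 -m crank '[[[0,0,2],[0,0,0],255],[[0,0,2],[0,0,0],255],[[0,0,2],[0,0,0],255],[[0,0,2],[0,0,0],255],[[0,0,0],[0,0,0],255]]'>/dev/null
python3 -c "
import plan;plan.now()"
python3 -m crank '[[[0,0,2],[0,0,0],255],[[0,0,1],[0,0,0],255],[[0,0,1],[0,0,0],255],[[0,0,0],[0,0,0],255],[[0,0,0],[0,0,0],255]]'>/dev/null
python3 -c "
import plan;plan.now()"
```

```text
t 17.6 st mm [-135.9    0.3] z 119.3 yang-90 0.0 w -0.001 F [ 0.7 -0.3  0.4] gf 0.0
t 18.0 st mm [-136.1    0.3] z 112.2 yang-90 0.0 w -0.001 F [-0.3 -0.2 -0.4] gf 0.0
t 18.4 st mm [-135.4    0.4] z 110.7 yang-90 0.0 w -0.002 F [-7.4  2.  20.2] gf 10.5
```

```bash
for k in 1; do
python3 -m crank '[[[0,0,-20],[0,0,0],255],[[0,0,-35],[0,0,0],150],[[0,0,-35],[0,0,0],150],[[-20,0,0],[0,0,0],150],[[0,0,0],[0,0,0],150]]'
done >/dev/null
python3 - <<'E'
import plan;from h import *
p,s=plan.now();print(np.round(s['qpos'],1))
d=cam("scene")
b=cv2.resize(d["img"][195:345,190:360],(680,600),interpolation=cv2.INTER_CUBIC)
cv2.imwrite('pics/after0.png',b[:,:,::-1])
E
```

```text
t 18.9 st mm [-112.1    0.4] z 200.6 yang-90 0.0 w 0.41 F [-0.1  0.3 -0.3] gf 0.0
[ -3.3   0.9 -15.1  73.6  -0.    3.5]
```

View pics/after0.png

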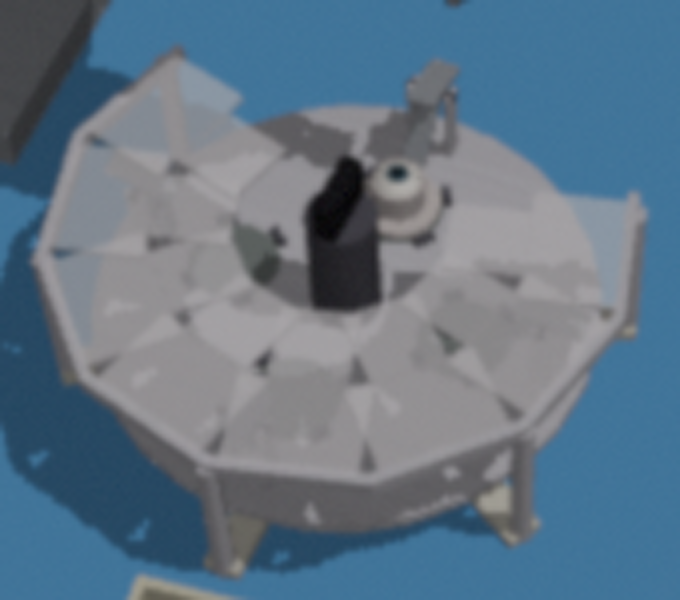

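Unchanged from the initial clipped view, so clip0 is shut over the fresh eye. Now the knob.

```bash
for k in 1; do
python3 -m crank '[[[-36,0,0],[0,0,0],150],[[-36,0,0],[0,0,0],150],[[-30,0,0],[0,0,0],150],[[-10,0,0],[0,0,0],150],[[0,0,0],[0,0,0],150]]'
python3 -m crank '[[[0,0,20],[0,0,0],150],[[0,0,20],[0,0,0],150],[[0,0,10],[0,0,0],150],[[0,0,0],[0,0,0],150],[[0,0,0],[0,0,0],150]]'
done >/dev/null
python3 -c "
import plan;plan.now()"
python3 -m crank '[[[0,0,8],[0,0,0],150],[[0,0,3],[0,0,0],150],[[0,0,0],[0,0,0],255],[[0,0,0],[0,0,0],255],[[0,0,0],[0,0,0],255]]' >/dev/null
python3 -c "
import plan;plan.now()"
```

```text
t 19.8 st mm [-5.2  0.3] z 148.1 yang-90 0.0 w 0.413 F [ 0.7 -0.   0.2] gf 0.0
t 20.2 st mm [-3.9  0.3] z 137.7 yang-90 0.0 w 0.15 F [-1.4 -0.4 -0.6] gf 60.7
```

```bash
for k in 1; do
python3 -m crank '[[[0,0,0],[0,0,0],150],[[0,0,0],[0,0,0],150],[[-3.5,0,0],[0,0,0],150],[[0,0,0],[0,0,0],150],[[0,0,0],[0,0,0],150]]'
python3 -m crank '[[[0,0,0],[0,0,0],150],[[0,0,0],[0,0,0],255],[[0,0,0],[0,0,0],255],[[0,0,0],[0,0,0],255],[[0,0,0],[0,0,0],255]]' 
done >/dev/null
python3 -c "
import plan;plan.now()"
```

```text
t 21.0 st mm [-0.4  0.3] z 137.5 yang-90 0.0 w 0.151 F [-0.6  0.8  1.8] gf 60.7
```

```bash
for k in 1; do
python3 -m crank '[[[0,0,0],[0,0,-4],255],[[0,0,0],[0,0,-6],255],[[0,0,0],[0,0,-7],255],[[0,0,0],[0,0,-7],255],[[0,0,0],[0,0,-7],255]]'
python3 -m crank '[[[0,0,0],[0,0,-7],255],[[0,0,0],[0,0,-7],255],[[0,0,0],[0,0,-7],255],[[0,0,0],[0,0,-7],255],[[0,0,0],[0,0,-7],255]]'
done >/dev/null
python3 -c "
import plan;plan.now()"
for k in 1; do
python3 -m crank '[[[0,0,0],[0,0,-7],255],[[0,0,0],[0,0,-7],255],[[0,0,0],[0,0,-6],255],[[0,0,0],[0,0,-4],255],[[0,0,0],[0,0,0],255]]'
done >/dev/null
python3 -c "
import plan;plan.now()"
python3 -m crank '[[[0,0,0],[0,0,0],150],[[0,0,0],[0,0,0],150],[[0,0,0],[0,0,0],150],[[0,0,-20],[0,0,0],150],[[0,0,-35],[0,0,0],150]]' >/dev/null
python3 - <<'E'
import plan;from h import *
p,s=plan.now();print(np.round(s['qpos'],1))
E
```

```text
t 21.8 st mm [ 0.2 -0.5] z 137.5 yang-90 66.3 w 0.152 F [ 2.  -4.1 -0.5] gf 60.5
t 22.2 st mm [ 0.5 -0.6] z 137.5 yang-90 90.2 w 0.15 F [ 2.8 -4.1 -1. ] gf 60.4
t 22.7 st mm [-2.8  0.4] z 188.9 yang-90 90.0 w 0.413 F [ 0.9 -0.6  1.1] gf 0.0
[ -4.   13.5  -2.2  74.8   0.  -87.1]
```

```bash
for k in 1; do
python3 -m crank '[[[-20,2,0],[0,0,0],75],[[-37,4,0],[0,0,0],75],[[-37,4,0],[0,0,0],75],[[-37,4,0],[0,0,0],75],[[-37,4,0],[0,0,0],75]]'
python3 -m crank '[[[-37,4,0],[0,0,0],75],[[-37,4,0],[0,0,0],75],[[-37,4,0],[0,0,0],75],[[-37,4,0],[0,0,0],75],[[-37,4,0],[0,0,0],75]]'
python3 -m crank '[[[-37,4,0],[0,0,0],75],[[-14,4,0],[0,0,0],75],[[0,0,0],[0,0,0],75],[[0,0,0],[0,0,0],75],[[0,0,0],[0,0,0],75]]'
done >/dev/null
python3 - <<'E'
import plan;from h import *
p,s=plan.now()
d=cam("scene");t=cam("top")
a=cv2.resize(d["img"][195:300,240:360],(400,350),interpolation=cv2.INTER_CUBIC)
b=cv2.resize(t["img"][170:275,300:420],(400,350),interpolation=cv2.INTER_CUBIC)
cv2.imwrite('pics/turn1.png',np.hstack([a,b])[:,:,::-1])
w=cloud(d);m=(w[...,2]>.015)&(w[...,2]<.04)&(np.hypot(w[...,0]-.578,w[...,1]-.366)<.06);print(m.sum(),w[m].mean(0),'was .5830 .3642')
w=cloud(d);m=(w[...,2]>.015)&(w[...,2]<.04)&(np.hypot(w[...,0]-.431,w[...,1]+.366)<.06);print(m.sum(),w[m].mean(0))
E
```

```text
t 23.9 st mm [-46.5 403.4] z 192.3 yang-90 90.0 w 0.706 F [ 1.4 -0.4 -0.8] gf 0.0
173 [0.6222282  0.34631235 0.02654192] was .5830 .3642
133 [ 0.43791579 -0.36314421  0.02801696]
```

View pics/turn1.png

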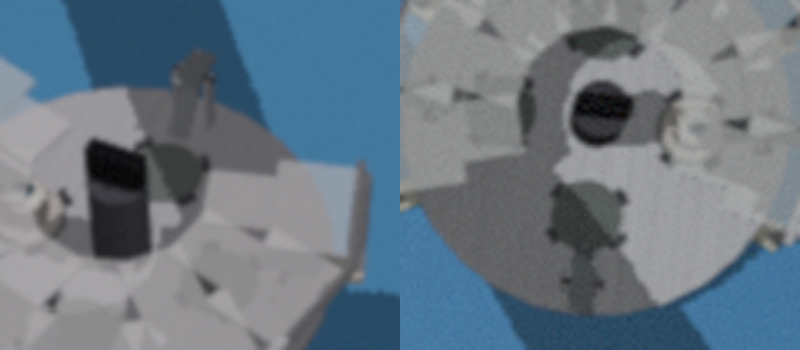

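The turn worked: the eye has gone to the right and an empty nest stands at the gap. Eye1 has been knocked, so I work out its new place and read this clip's state from the depth image.

Run:
```python
import plan;from h import *
d=load("scene");w=cloud(d).reshape(-1,3);w=w[~np.isnan(w[:,0])]
S=plan.S;a=S['yaw'];R=np.array([[np.cos(a),np.sin(a)],[-np.sin(a),np.cos(a)]])
q=(w[:,:2]-S['o'])@R.T*1000;z=w[:,2]*1000
m=(q[:,0]>-150)&(q[:,0]<-90)&(abs(q[:,1])<14)&(z>80)&(z<115)
i=np.argsort(q[m,0]);print(m.sum(),np.c_[q[m],z[m]][i][::4].round(0).tolist());print('slope',np.polyfit(q[m,0],z[m],1))
m=(z>15)&(z<40)&(np.hypot(*(w[:,:2]-[.615,.346]).T)<.06);c=q[m].mean(0);print('e1 cen',c)
o=plan.st([.58300,.36416])*1000;print('new e1 est',np.array([-48.8,404.2])+c-o)
b=cv2.resize(d["img"][240:300,380:460],(800,600),interpolation=cv2.INTER_CUBIC);cv2.imwrite('pics/e1n.png',b[:,:,::-1])
```

```text
127 [[-139.0, 4.0, 91.0], [-137.0, 3.0, 93.0], [-136.0, 8.0, 89.0], [-135.0, -2.0, 93.0], [-133.0, -6.0, 90.0], [-131.0, 0.0, 94.0], [-129.0, -6.0, 94.0], [-127.0, -8.0, 92.0], [-127.0, -5.0, 93.0], [-123.0, 4.0, 94.0], [-122.0, 7.0, 97.0], [-121.0, 7.0, 95.0], [-119.0, 13.0, 95.0], [-118.0, -4.0, 96.0], [-117.0, -1.0, 98.0], [-116.0, -6.0, 94.0], [-115.0, 7.0, 90.0], [-115.0, 2.0, 95.0], [-114.0, -13.0, 93.0], [-113.0, -7.0, 97.0], [-112.0, 11.0, 88.0], [-111.0, 14.0, 91.0], [-110.0, -8.0, 96.0], [-109.0, -5.0, 84.0], [-108.0, -2.0, 97.0], [-107.0, 0.0, 82.0], [-106.0, 3.0, 81.0], [-105.0, 7.0, 101.0], [-105.0, 4.0, 97.0], [-103.0, -5.0, 98.0], [-100.0, -6.0, 100.0], [-99.0, -6.0, 98.0]]
slope [1.04720672e-01 1.05913686e+02]
e1 cen [ -1.89598413 389.80372868]
new e1 est [ -7.25892905 390.94288731]
```

View pics/e1n.png

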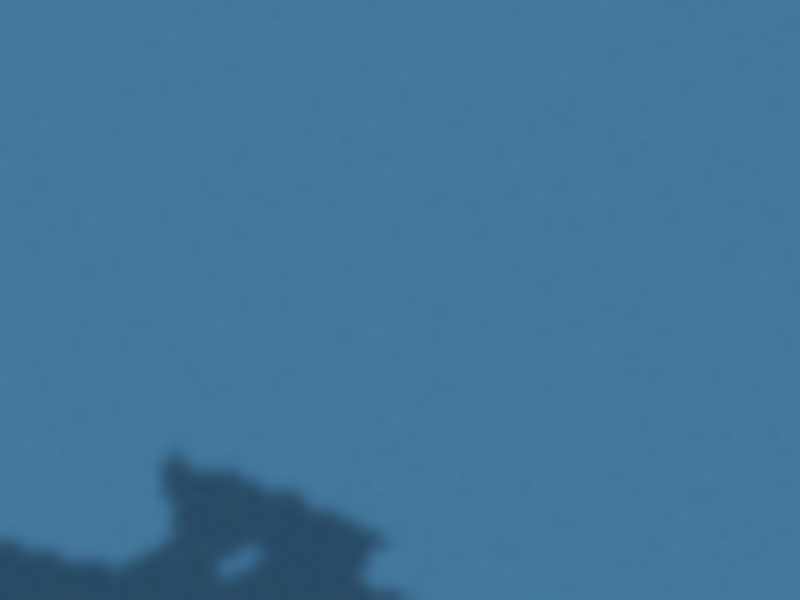

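The depth readings say clip 3 is shut (inner end about 99 mm, outer about 92 mm), so it needs opening first. That crop missed the eye and showed only empty mat. I go back and press the inner end.

```bash
for k in 1; do
python3 -m crank '[[[20,3,0],[0,0,0],255],[[37,5,0],[0,0,0],255],[[37,5,0],[0,0,0],255],[[37,5,0],[0,0,0],255],[[37,5,0],[0,0,0],255]]'
python3 -m crank '[[[37,5,0],[0,0,0],255],[[37,5,0],[0,0,0],255],[[37,5,0],[0,0,0],255],[[37,5,0],[0,0,0],255],[[37,5,0],[0,0,0],255]]'
python3 -m crank '[[[37,5,0],[0,0,0],255],[[13,2,0],[0,0,0],255],[[0,0,0],[0,0,0],255],[[0,0,0],[0,0,0],255],[[0,0,0],[0,0,0],255]]'
python3 -m crank '[[[0,0,20],[0,0,0],255],[[0,0,20],[0,0,0],255],[[0,0,20],[0,0,0],255],[[0,0,6],[0,0,0],255],[[0,0,0],[0,0,0],255]]'
python3 -m crank '[[[0,0,0],[0,0,0],255],[[0,0,0],[0,0,0],255]]'
done >/dev/null
python3 -c "
import plan;plan.now()"
```

```text
t 25.9 st mm [-100.7    1.8] z 127.5 yang-90 90.1 w -0.001 F [ 0.2 -0.4  0. ] gf 0.0
```

```bash
python3 -m crank '[[[1.5,1.5,4],[0,0,0],255],[[0,0,4],[0,0,0],255],[[0,0,3],[0,0,0],255],[[0,0,3],[0,0,0],255],[[0,0,0],[0,0,0],255]]' >/dev/null
python3 -c "
import plan;plan.now()"
python3 -m crank '[[[0,0,2],[0,0,0],255],[[0,0,2],[0,0,0],255],[[0,0,1],[0,0,0],255],[[0,0,0],[0,0,0],255]]'>/dev/null
python3 -c "
import plan;plan.now()"
```

```text
t 26.3 st mm [-102.4   -0.3] z 112.4 yang-90 90.0 w 0.002 F [-0.   0.4 -0.1] gf 0.0
t 26.6 st mm [-1.026e+02 -1.000e-01] z 110.2 yang-90 90.0 w -0.006 F [-6.8  1.3 23.6] gf 10.6
```

```bash
for k in 1; do
python3 -m crank '[[[0,0,-20],[0,0,0],255],[[0,0,-35],[0,0,0],75],[[0,0,-30],[0,0,0],75],[[-20,-5,0],[0,0,0],75],[[-37,-9,0],[0,0,0],75]]'
python3 -m crank '[[[-37,-9,0],[0,0,0],75],[[-37,-9,0],[0,0,0],75],[[-37,-9,0],[0,0,0],75],[[-37,-9,0],[0,0,0],75],[[-37,-9,0],[0,0,0],75]]'
python3 -m crank '[[[-37,-9,0],[0,0,0],75],[[-37,-9,0],[0,0,0],75],[[-37,-9,0],[0,0,0],75],[[-37,-9,0],[0,0,0],75],[[0,0,0],[0,0,0],75]]'
python3 -m crank '[[[0,0,0],[0,0,0],75],[[0,0,0],[0,0,0],75]]'
done >/dev/null
cat > chk.py <<'E'
import plan;from h import *
def pts(n="scene"):
    d=cam(n);w=cloud(d).reshape(-1,3);w=w[~np.isnan(w[:,0])]
    S=plan.S;a=S['yaw'];R=np.array([[np.cos(a),np.sin(a)],[-np.sin(a),np.cos(a)]])
    return d,np.c_[(w[:,:2]-S['o'])@R.T*1000,w[:,2]*1000]
def clip(q):
    m=(q[:,0]>-142)&(q[:,0]<-98)&(abs(q[:,1])<10)&(q[:,2]>88)&(q[:,2]<105);p=q[m]
    print('outer z',np.median(p[p[:,0]<-130,2]),'inner z',np.median(p[p[:,0]>-110,2]),len(p))
E
python3 - <<'E'
from chk import *
plan.now();d,q=pts();clip(q)
m=(q[:,2]>15)&(q[:,2]<40)&(np.hypot(q[:,0]+2,q[:,1]-390)<60);print(m.sum(),q[m].mean(0),'was -1.9,389.8')
v=d["img"][270:345,420:520];cv2.imwrite('pics/e1b.png',cv2.resize(v,(800,600),interpolation=cv2.INTER_CUBIC)[:,:,::-1])
E
```

```text
t 28.0 st mm [ -8.4 389.5] z 191.2 yang-90 90.0 w 0.706 F [ 1.  -0.2  0.3] gf 0.0
outer z 98.3003554428361 inner z 92.61818432119051 124
188 [ -1.52293333 389.89598893  26.17449046] was -1.9,389.8
```

View pics/e1b.png

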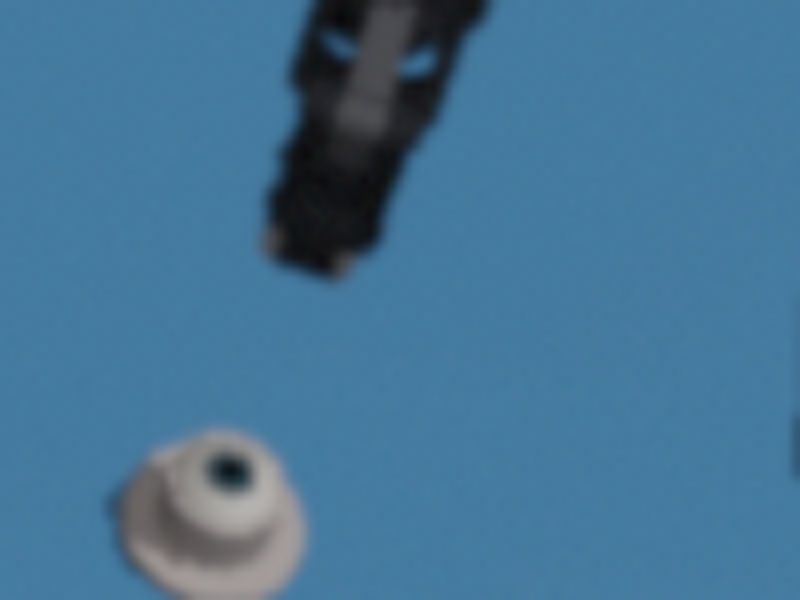

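Clip 3 is open (outer 98, inner 93). Eye1 is upright, with its iris at crop (230,470). I descend onto it.

```bash
python3 -c "
from chk import *
print(plan.st(world(load('scene'),448.3,328.3,.032))*1000)"
for k in 1; do
python3 -m crank '[[[-1.5,-1.5,30],[0,0,0],75],[[0,0,35],[0,0,0],75],[[0,0,35],[0,0,0],75],[[0,0,25],[0,0,0],75],[[0,0,0],[0,0,0],75]]'
python3 -m crank '[[[0,0,10],[0,0,0],75],[[0,0,10],[0,0,0],75],[[0,0,10],[0,0,0],75],[[0,0,10],[0,0,0],75],[[0,0,0],[0,0,0],75]]'
done >/dev/null
python3 -c "
import plan;plan.now()"
python3 -m crank '[[[0,0,0],[0,0,0],75],[[0,0,0],[0,0,0],255],[[0,0,0],[0,0,0],255],[[0,0,0],[0,0,0],255],[[0,0,0],[0,0,0],255]]' >/dev/null
python3 -c "
import plan;plan.now()"
```

```text
[ -5.61104286 389.92363304]
t 28.9 st mm [ -7.1 390.8] z 25.5 yang-90 90.0 w 0.705 F [-0.8  0.9 -0.5] gf 0.0
t 29.3 st mm [ -6.  391.8] z 28.4 yang-90 90.0 w 0.333 F [-0.5 -1.1  3.4] gf 59.6
```

```bash
for k in 1; do
python3 -m crank '[[[0,0,0],[0,0,0],75],[[0,0,0],[0,0,0],75],[[0,0,0],[0,0,0],75],[[0,0,0],[0,0,7],75],[[0,0,0],[0,0,7],75]]'
python3 -m crank '[[[0,0,0],[0,0,7],75],[[0,0,0],[0,0,7],75],[[0,0,0],[0,0,7],75],[[0,0,0],[0,0,7],75],[[0,0,0],[0,0,7],75]]'
python3 -m crank '[[[0,0,0],[0,0,7],75],[[0,0,0],[0,0,7],75],[[0,0,0],[0,0,7],75],[[0,0,0],[0,0,7],75],[[0,0,0],[0,0,7],75]]'
python3 -m crank '[[[0,0,0],[0,0,6],75],[[0,0,0],[0,0,0],75],[[0,0,0],[0,0,0],255],[[0,0,0],[0,0,0],255],[[0,0,0],[0,0,0],255]]'
python3 -m crank '[[[0,0,0],[0,0,0],255],[[0,0,0],[0,0,0],255]]';done>/dev/null
python3 -c "
import plan;plan.now()"
```

```text
t 31.1 st mm [ -6.4 391.4] z 27.6 yang-90 0.1 w 0.333 F [-0.5  0.6  1.3] gf 59.6
```

```bash
for k in 1; do
python3 -m crank '[[[0,0,-20],[0,0,0],255],[[0,0,-35],[0,0,0],255],[[0,0,-35],[0,0,0],255],[[0,0,-35],[0,0,0],255],[[0,0,-40],[0,0,0],255]]'
python3 -m crank '[[[3,-18,0],[0,0,0],255],[[6,-36,0],[0,0,0],255],[[6,-36,0],[0,0,0],255],[[6,-36,0],[0,0,0],255],[[6,-36,0],[0,0,0],255]]'
python3 -m crank '[[[6,-36,0],[0,0,0],255],[[6,-36,0],[0,0,0],255],[[6,-36,0],[0,0,0],255],[[6,-36,0],[0,0,0],255],[[6,-36,0],[0,0,0],255]]'
python3 -m crank '[[[6,-36,0],[0,0,0],255],[[1,-13,0],[0,0,0],255],[[0,0,0],[0,0,0],255],[[0,0,0],[0,0,0],255],[[0,0,0],[0,0,0],255]]'
done >/dev/null
python3 -c "
import plan;plan.now()"
python3 -m crank '[[[0,0,30],[0,0,0],255],[[0,0,35],[0,0,0],255],[[0,0,25],[0,0,0],255],[[0,0,0],[0,0,0],255],[[0,0,0],[0,0,0],255]]' >/dev/null
python3 -m crank '[[[0,0,0],[0,0,0],255],[[0,0,0],[0,0,0],255],[[0,0,0],[0,0,0],255]]'>/dev/null
python3 -c "
import plan;plan.now()"
```

```text
t 32.8 st mm [-70.3   0.9] z 192.2 yang-90 0.0 w 0.335 F [ 0.8  0.7 -1.3] gf 59.5
t 33.5 st mm [-69.1   0.7] z 104.2 yang-90 0.0 w 0.333 F [-0.4  0.6 -0.4] gf 59.5
```

```bash
python3 -m crank '[[[1.3,-0.3,10],[0,0,0],255],[[0,0,10],[0,0,0],255],[[0,0,7],[0,0,0],255],[[0,0,0],[0,0,0],255],[[0,0,0],[0,0,0],255]]' >/dev/null
python3 -c "
import plan;plan.now()"
python3 -m crank '[[[0,0,3],[0,0,0],255],[[0,0,3],[0,0,0],255],[[0,0,0],[0,0,0],255],[[0,0,0],[0,0,0],255]]'>/dev/null
python3 -c "
import plan;plan.now()"
python3 -m crank '[[[0,0,2],[0,0,0],255],[[0,0,1.5],[0,0,0],255],[[0,0,0],[0,0,0],255],[[0,0,0],[0,0,0],255]]'>/dev/null
python3 -c "
import plan;plan.now()"
```

```text
t 33.9 st mm [-72.4  -0.1] z 74.4 yang-90 0.0 w 0.335 F [ 0.   0.7 -1.4] gf 59.5
t 34.2 st mm [-71.7  -0. ] z 69.2 yang-90 0.0 w 0.34 F [0.7 0.2 0. ] gf 59.5
t 34.6 st mm [-71.3   0.1] z 67.4 yang-90 0.0 w 0.331 F [-4.1 -0.4 10.6] gf 60.8
```

```bash
for k in 1; do
python3 -m crank '[[[0,0,0],[0,0,0],100],[[0,0,0],[0,0,0],75],[[0,0,0],[0,0,0],75],[[0,0,-15],[0,0,0],75],[[0,0,-35],[0,0,0],75]]'
python3 -m crank '[[[0,0,-30],[0,0,0],255],[[20,0,0],[0,0,0],255],[[30,0,0],[0,0,0],255],[[14,0,0],[0,0,0],255],[[0,0,0],[0,0,0],255]]'
done >/dev/null
python3 - <<'E'
from chk import *
plan.now();d,q=pts();clip(q)
m=(np.hypot(q[:,0]+70,q[:,1])<20)&(q[:,2]>60)&(q[:,2]<85);print('eye top',q[m].mean(0),np.percentile(q[m,2],90))
v=d["img"][195:300,240:360];cv2.imwrite('pics/seat.png',cv2.resize(v,(686,600),interpolation=cv2.INTER_CUBIC)[:,:,::-1])
E
```

```text
t 35.4 st mm [-138.3   -0. ] z 145.8 yang-90 0.0 w 0.007 F [-0.4 -0.4 -0.4] gf 0.0
outer z 99.00878626589193 inner z 92.95161698500176 127
eye top [-66.35631833   0.72543617  67.40235396] 71.34071246901985
```

View pics/seat.png

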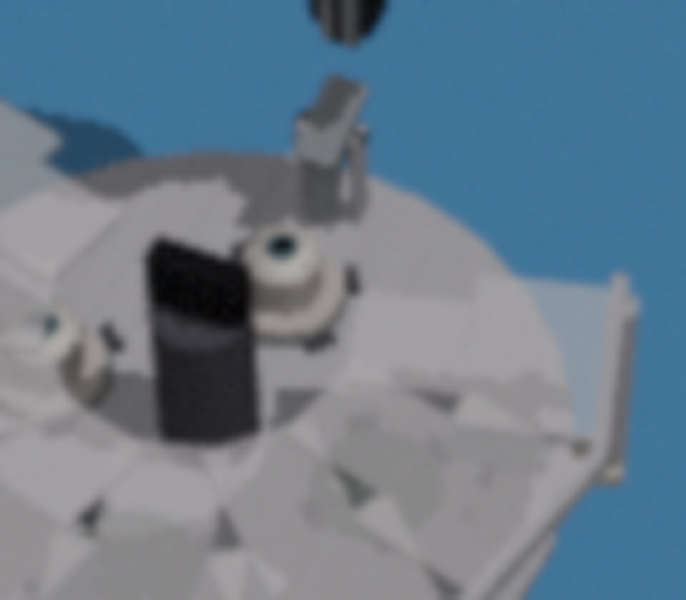

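The eye stands upright and seated in the nest (iris at about (282,245), top at 71 mm), and the clip is open. I press its outer end.

```bash
python3 -m crank '[[[-2,0,10],[0,0,0],255],[[0,0,10],[0,0,0],255],[[0,0,6],[0,0,0],255],[[0,0,0],[0,0,0],255],[[0,0,0],[0,0,0],255]]' >/dev/null
python3 -c "
import plan;plan.now()"
python3 -m crank '[[[0,0,2],[0,0,0],255],[[0,0,2],[0,0,0],255],[[0,0,2],[0,0,0],255],[[0,0,2],[0,0,0],255],[[0,0,0],[0,0,0],255]]'>/dev/null
python3 -c "
import plan;plan.now()"
python3 -m crank '[[[0,0,2],[0,0,0],255],[[0,0,1],[0,0,0],255],[[0,0,1],[0,0,0],255],[[0,0,0],[0,0,0],255],[[0,0,0],[0,0,0],255]]'>/dev/null
python3 -c "
import plan;plan.now()"
```

```text
t 35.9 st mm [-133.9   -0. ] z 118.7 yang-90 0.0 w 0.002 F [ 0.2 -0.  -0.1] gf 0.0
t 36.3 st mm [-134.2    0. ] z 111.7 yang-90 0.0 w 0.001 F [ 0.7 -0.1 -0. ] gf 0.0
t 36.7 st mm [-1.338e+02  1.000e-01] z 110.9 yang-90 0.0 w 0.003 F [-12.1   2.   25.8] gf 14.3
```

```bash
for k in 1; do
python3 -m crank '[[[0,0,-20],[0,0,0],255],[[0,0,-35],[0,0,0],255],[[0,0,-35],[0,0,0],150],[[0,0,0],[0,0,0],150]]'
done >/dev/null
python3 -c "
from chk import *
plan.now();d,q=pts();clip(q)"
for k in 1; do
python3 -m crank '[[[-20,0,0],[0,0,0],150],[[-36,0,0],[0,0,0],150],[[-36,0,0],[0,0,0],150],[[-36,0,0],[0,0,0],150],[[-8,0,0],[0,0,0],150]]'
python3 -m crank '[[[0,0,0],[0,0,7],150],[[0,0,0],[0,0,7],150],[[0,0,0],[0,0,7],150],[[0,0,0],[0,0,7],150],[[0,0,0],[0,0,7],150]]'
python3 -m crank '[[[0,0,0],[0,0,7],150],[[0,0,0],[0,0,7],150],[[0,0,0],[0,0,7],150],[[0,0,0],[0,0,7],150],[[0,0,0],[0,0,7],150]]'
python3 -m crank '[[[0,0,0],[0,0,7],150],[[0,0,0],[0,0,7],150],[[0,0,0],[0,0,6],150],[[0,0,0],[0,0,0],150],[[0,0,0],[0,0,0],150]]'
python3 -m crank '[[[0,0,15],[0,0,0],150],[[0,0,15],[0,0,0],150],[[0,0,10],[0,0,0],150],[[0,0,0],[0,0,0],150],[[0,0,0],[0,0,0],150]]'
done >/dev/null
python3 -c "
import plan;plan.now()"
```

```text
t 37.0 st mm [-130.8    0.2] z 204.3 yang-90 0.0 w 0.272 F [ 0.1 -0.  -0. ] gf 0.0
outer z 91.27131828188095 inner z 98.73426880709269 99
t 39.2 st mm [1.8 0. ] z 157.2 yang-90 -89.9 w 0.41 F [ 0.5 -0.3 -0.4] gf 0.0
```

Clip 3 is shut. I grip the knob and turn it another +90°.

```bash
for k in 1; do
python3 -m crank '[[[0,-1.5,10],[0,0,0],150],[[0,0,6],[0,0,0],150],[[0,0,3],[0,0,0],150],[[0,0,0],[0,0,0],150],[[0,0,0],[0,0,0],150]]'
python3 -m crank '[[[0,0,0],[0,0,0],255],[[0,0,0],[0,0,0],255],[[0,0,0],[0,0,0],255],[[0,0,0],[0,0,0],255]]'
done >/dev/null
python3 -c "
import plan;plan.now()"
for k in 1; do
python3 -m crank '[[[0,0,0],[0,0,-4],255],[[0,0,0],[0,0,-6],255],[[0,0,0],[0,0,-7],255],[[0,0,0],[0,0,-7],255],[[0,0,0],[0,0,-7],255]]'
python3 -m crank '[[[0,0,0],[0,0,-7],255],[[0,0,0],[0,0,-7],255],[[0,0,0],[0,0,-7],255],[[0,0,0],[0,0,-7],255],[[0,0,0],[0,0,-7],255]]'
python3 -m crank '[[[0,0,0],[0,0,-7],255],[[0,0,0],[0,0,-7],255],[[0,0,0],[0,0,-6],255],[[0,0,0],[0,0,-4],255],[[0,0,0],[0,0,0],255]]'
done >/dev/null
python3 -c "
import plan;plan.now()"
for k in 1; do
python3 -m crank '[[[0,0,0],[0,0,0],150],[[0,0,0],[0,0,0],150],[[0,0,0],[0,0,0],150],[[0,0,-20],[0,0,0],150],[[0,0,-35],[0,0,0],150]]'
python3 -m crank '[[[0,0,-35],[0,0,0],150],[[0,20,0],[0,0,0],150],[[0,36,0],[0,0,0],150],[[0,36,0],[0,0,0],150],[[0,36,0],[0,0,0],150]]'
python3 -m crank '[[[0,36,0],[0,0,0],150],[[0,36,0],[0,0,0],150],[[0,36,0],[0,0,0],150],[[0,36,0],[0,0,0],150],[[0,20,0],[0,0,0],150]]'
python3 -m crank '[[[0,0,0],[0,0,0],150],[[0,0,0],[0,0,0],150],[[0,0,0],[0,0,0],150]]'
done >/dev/null
python3 - <<'E'
from chk import *
plan.now();d=cam("scene");t=cam("top")
a=cv2.resize(d["img"][195:345,190:360],(400,353),interpolation=cv2.INTER_CUBIC)
b=cv2.resize(t["img"][125:275,280:440],(376,353),interpolation=cv2.INTER_CUBIC)
f=cv2.resize(t["img"][100:340,160:560],(400,240))
e=cv2.resize(d["img"][120:300,60:360],(376,240))
cv2.imwrite('pics/final.png',np.vstack([np.hstack([a,b]),np.hstack([f,e])])[:,:,::-1])
E
```

```text
t 39.9 st mm [0.6 0.1] z 139.4 yang-90 -90.0 w 0.148 F [-3.  -0.2  4.1] gf 62.0
t 41.2 st mm [0.9 0.3] z 139.4 yang-90 0.1 w 0.148 F [-3.   0.9  5.8] gf 62.1
t 42.7 st mm [  0.8 291.5] z 228.5 yang-90 -0.0 w 0.415 F [ 0.5 -0.  -0. ] gf 0.0
```

View pics/final.png

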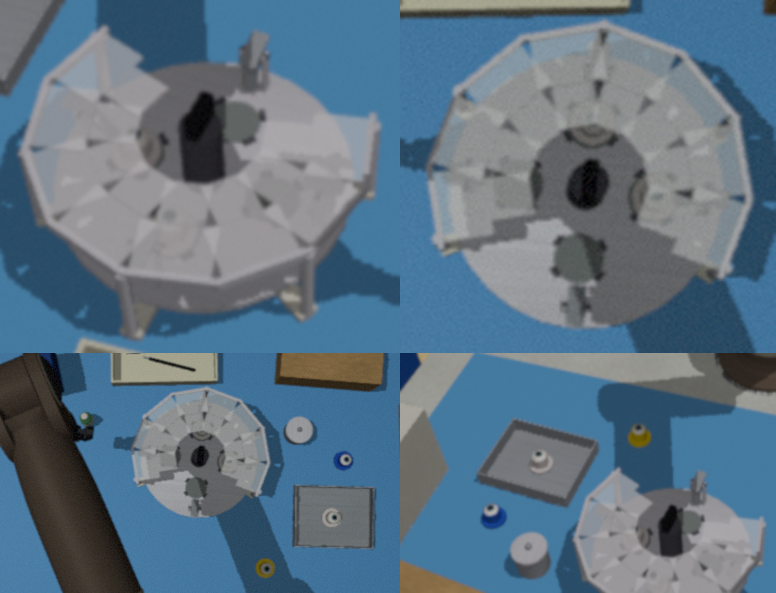

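The empty nest stands at the gap. The eyes are under the cover at the far side and the right, and the used eye lies in the dish. The arm is clear, so I hand in.

```bash
python3 -c "
from cell import sign_off;print(sign_off())"
```

```text
the job is handed in; nothing more can be done
None
```

I handed the job in at about 43 s: the used eye is in the dish, both fresh eyes are clipped shut in nests 0 and 3, and empty nest 2 stands at the gap; the hand-in gave no verdict.

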